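# Let off the preload ratchet of a torsion stand

### The arm

A 7-joint arm with a two-finger parallel gripper is mounted at the origin on the work surface. World frame = base frame: x ahead of the robot, y to its left, z up, the work surface at z = 0. Lengths are in m, angles in rad, forces in N, time in s.
With the tool pointing down it reaches from about 0.425 to 0.925 m from the base axis. Payload 6.8 kg.
Tool frame: the origin (TCP) lies midway between the tips of the shut fingers; the grasp point (between the pads) lies 19 mm behind it; z points along the fingers, y is the direction in which the jaws open and shut (so a half turn about z gives the same grasp; the last joint's range is limited). The gripper opens to 85 mm and grips with 20 to 120 N. Pads are 22 mm wide; open, the fingers measure 114 mm over their backs; the gripper's body (76 mm by 85 mm) begins 54 mm behind the grasp point. The pads swing forward as they close: fully open they stand 13 mm farther back than shut.
Start: joints at [-1.328, 0.477, 0.022, 1.555, -0.011, 1.109, -0.083], TCP at [0.232, 0.634, 0.231] pointing down, gripper open.
Joint ranges: [-2.96, 2.96], [-0.34, 2.1], [-1.41, 1.46], [0.24, 2.44], [-1.37, 4.51], [0.17, 1.92], [-2.96, 2.96]. Speed limits (rad/s): [2.39, 2.39, 3.14, 3.14, 3.14, 3.14, 3.14].

### API

Orientations are given as a unit quaternion [w, x, y, z].
In Python, from station import readout, eyes, ticket gives the robot as it stands. The module is installed in compiled form; this text tells all that it offers.
- The arm moves only by the shell command python3 -m crank 'ROWS' [FORCE]. ROWS is JSON, a list of rows, each an object of numbers: "jaw": the opening in per cent of the stroke, from 0 (shut) to 100 (fully open); "x", "y", "z": the shift along the tool's x, y, z in mm; "ax", "ay", "az": the turn, a rotation vector about the tool's x, y, z in degrees. In form: [{"jaw": .., "x": .., "y": .., "z": .., "ax": .., "ay": .., "az": ..}, ...]. A call has 1 to 12 rows; each row shifts and turns the commanded pose from where the row before left it, along the tool's axes as they then stand; what a row does not reach is not made up. A row lasts 1/8 s, in which the tool goes at most 62.5 mm and 10.7 degrees, less where a joint would pass 70% of its speed; a pose out of reach is approached as far as the arm can. A call with a gripper value outside its range is refused whole. The fingers move at their own pace and stop on an object; FORCE is the grip in N (left out, the last holds). Time passes only in rows, so rows that do not move let the fingers close. It gives the time, the measured TCP pose, the force and the opening at its end, in the units of the state.
- readout.get_obs(): the state, without advancing time (a new reading comes with each control period).
- eyes.read_camera(name): name is "scene" or "top" or "wrist"; returns (picture, depth): 400x640x3 uint8, red, green, blue; 400x640 float32, m along the optical axis (not along the pixel's ray), 0 where there is no reading.
- eyes.calibration(name): a dict with "fx", "fy", "cx", "cy" (pixels), "k1" (the pictures are not rectified: a ray, as slopes to the right and down, at radius r is drawn at 1 + k1 r^2 times it, then the intrinsics apply), "R" (3x3) and "t" (3): a world point X has camera coordinates R X + t. Camera axes: x right, y down, z forward; pixel columns grow to the right and rows downward; lengths in m; the calibration is good to about 2 mm. A picture is of the moment at which its call begins: read the wrist's pose just before it. calibration takes no time and is no camera call; for the wrist camera it gives the pose at the moment of the call.
- ticket.hand_in(): hands the job in, once; it reports no verdict.
The state is a dict: "t": time; "q": joint angles; "joint_vel": joint speeds; "joint_torque": joint torques, N m; "eef_pos": TCP position; "tool_rot": TCP orientation; "contact_force": force on the tool from outside, world axes, zero at the start; "torque": the same for the moment, N m; "gripper_width": opening from 0.0 (shut) to 1.0 (fully open).
Only numpy, scipy, OpenCV 4.12 (cv2) and the standard library are available. Lean on these libraries where they do the work, as an engineer would, in place of code of your own. Each camera call takes 0.05 s, during which the arm holds its last target. There are 200 camera calls.

### The job

On the stand with the saw-toothed ratchet wheel, swing the holding pawl up out of the teeth by its upright tab, about halfway to upright or more, so that it stays up by itself. Then turn the wheel backwards (anticlockwise seen from above) by its upright crank grip until the crank arm is against or close to the stop post, leaving the pawl up. Let go of everything.

Things in the scene. Friction and masses are not known exactly. Their poses are not given: they have to be found in the camera images.
- pawl (a joint): Angle (rad) of the bright steel pawl, a level bar 12 mm wide with an upright tab near its tip. 0: tip down between two teeth, 8 mm deep; the wheel then cannot turn backwards beyond 0.3 rad of play. Clear of the teeth above 0.15; bar upright at 1.57; stop at 1.7. Its stiff hinge (1 N at the tab) leaves it wherever it is put.
- pawl_tab (a point): Point in the tab: 24 mm long (x), 12 thick (y: pinch across y), top 13 above, bar 22 below. Pawl down: point 105 mm above the table, teeth tops 65; z up, x from tip to hinge. Hinge axis: parallel to y, 74 mm along +x and 27 along -z (the frame turns with the pawl); the tab swings up and over towards it. Pawl down, the wheel's axis is 16 mm along -x, 54 along +y.
- wheel (a joint): Angle (rad) of the dark steel wheel, 124 mm across, upright axis, 8 bright saw teeth on top of its rim. Grows anticlockwise from above (backwards). Starts within 0.12 of 0; at 2.18 the crank arm meets the stop, a 10 mm post 78 mm high. Stays where left; 2.5 N at the grip turns it. A similar stand nearby has a smooth wheel and crank, no teeth, no pawl: not that one.
- crank_grip (a point): Point in the ratchet wheel's upright round black crank grip, 18 mm across, free to spin, from 75 to 115 mm above the table (point at 98); arm below it, top at 73. It is 50 mm from the wheel's axis. Frame turns with the wheel, z up; at wheel 0 it is parallel to the lowered pawl tab's. Wheel axis: 35.4 mm along -x and 35.4 along -y of it.

How it is judged:
On the way, in this order (a step that is already met when the one before it is completed fails the run):
1. the pawl is swung up at least 0.6 rad (35 degrees) before the wheel has been turned back (value of joint pawl above 0.6 rad and value of joint wheel below 0.6 rad), for 0.1 s.
2. the wheel is turned back to within 0.2 rad (11 degrees) of its stop with the pawl up (value of joint wheel above 1.98 rad and value of joint pawl above 0.5 rad), for 0.1 s.
At the end, for the whole second after the job is handed in: The wheel stands at rest within 0.2 rad (11 degrees) of its stop (joint above 1.98), and the pawl is at rest and still up by more than 0.5 rad (all of step 2 and velocity of joint wheel between -0.1 and 0.1 rad/s and velocity of joint pawl between -0.1 and 0.1 rad/s); the robot touches nothing.
It also fails if it takes over 48 s, if anything falls off the work surface, if the arm or the gripper's body presses on something with over 40 N, if the wrist force passes 120 N, or if a joint passes its speed limit or range.

## Working session

There is one attempt and no reset: what is moved stays moved. The work goes in short steps, Python scripts to look and compute and a shell command to move; the robot and the scene stay as the last step left them, time stands still between calls to the robot, and variables do not carry over. Pictures are saved under pics/ and viewed, about 8 in all and at most 12, crops included, and the job is handed in when it is done.

```bash
mkdir -p pics; cat > h.py <<'E'
import numpy as np, cv2
from station import readout, eyes, ticket
def obs():
    o=readout.get_obs(); print(o['t'],np.round(o['eef_pos'],4),np.round(o['tool_rot'],4),np.round(o['contact_force'],1),o['gripper_width']); return o
def ray(c,u,v):
    K=np.array([[c['fx'],0,c['cx']],[0,c['fy'],c['cy']],[0,0,1]])
    # r-radial model: x_d = x(1+k1 r^2)
    p=cv2.undistortPoints(np.array([[[u,v]]],float),K,np.array([c['k1'],0,0,0.]))[0,0]
    R=np.array(c['R']);t=np.array(c['t'])
    return -R.T@t, R.T@np.array([p[0],p[1],1])
def onz(c,u,v,z):
    o,d=ray(c,u,v); return o+d*(z-o[2])/d[2]
def atdepth(c,u,v,D):
    o,d=ray(c,u,v); return o+d*D
def proj(c,X):
    R=np.array(c['R']);t=np.array(c['t']);p=R@np.array(X)+t;x=p[:2]/p[2];x=x*(1+c['k1']*(x@x))
    return x[0]*c['fx']+c['cx'],x[1]*c['fy']+c['cy']
def snap(n,f):
    c=eyes.calibration(n);im,d=eyes.read_camera(n);cv2.imwrite(f'pics/{f}.png',im[:,:,::-1]);np.save(f'pics/{f}.npy',d);return c,im,d
E
python3 - <<'E'
from h import *
obs()
for n in ['scene','top']:
    c,im,d=snap(n,n+'0'); print(n,c)
a=cv2.imread('pics/scene0.png');b=cv2.imread('pics/top0.png')
cv2.imwrite('pics/both.png',cv2.resize(np.vstack([a,b]),(480,600)))
E
```

```text
0.0 [0.2318 0.6333 0.2303] [-1.000e-04  1.745e-01  9.847e-01 -9.000e-04] [-0.3 -0.8  0.2] 0.9992738235695583
scene {'fx': 454.4081498092858, 'fy': 454.4081498092858, 'cx': 319.2164736012953, 'cy': 197.2482445516375, 'k1': 0.013555600474018971, 'R': array([[-0.37915922,  0.92531477, -0.00555508],
       [ 0.48790001,  0.19481486, -0.85088233],
       [-0.78625178, -0.32533021, -0.52532694]]), 't': array([ 0.23582218, -0.21227087,  1.3240522 ])}
top {'fx': 399.33284498123584, 'fy': 399.33284498123584, 'cx': 317.6866071239121, 'cy': 200.0044656890815, 'k1': -0.005440468613225376, 'R': array([[ 0.02468379, -0.99884859,  0.04113631],
       [-0.9902337 , -0.03007742, -0.13613435],
       [ 0.13721488, -0.03737425, -0.98983597]]), 't': array([-0.04430591,  0.56477938,  0.78392585])}
```

View pics/top0.png

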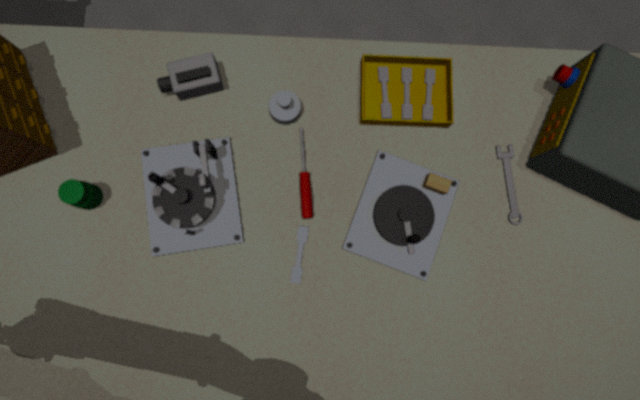

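The top view shows the ratchet stand at about (190,195), its crank grip near (157,178), and the smooth decoy at (403,215). Next I'll zoom in.

```bash
python3 - <<'E'
from h import *
b=cv2.imread('pics/top0.png')[130:265,130:255]; b=cv2.convertScaleAbs(b,alpha=1.5)
a=cv2.imread('pics/scene0.png')
c=eyes.calibration('scene');t=eyes.calibration('top')
P=onz(t,184,197,0.06);print(P)
u,v=map(int,proj(c,P));print(u,v)
a=cv2.convertScaleAbs(a[max(0,v-70):v+70,max(0,u-70):u+70],alpha=1.5);print(a.shape,max(0,u-70),max(0,v-70))
b=cv2.resize(b,(400,432),interpolation=2);a=cv2.resize(a,(400,432),interpolation=2)
cv2.imwrite('pics/z.png',np.hstack([b,a]))
for n,u,v,z in [('grip',155,177,.115),('axis',184,197,.07),('tabpx',210,145,.118)]: print(n,onz(t,u,v,z))
E
```

```text
[0.56090419 0.23779035 0.06      ]
461 230
(140, 140, 3) 391 160
grip [0.58924124 0.27727848 0.115     ]
axis [0.5595437  0.23482358 0.07      ]
tabpx [0.65306495 0.17923532 0.118     ]
```

View pics/z.png

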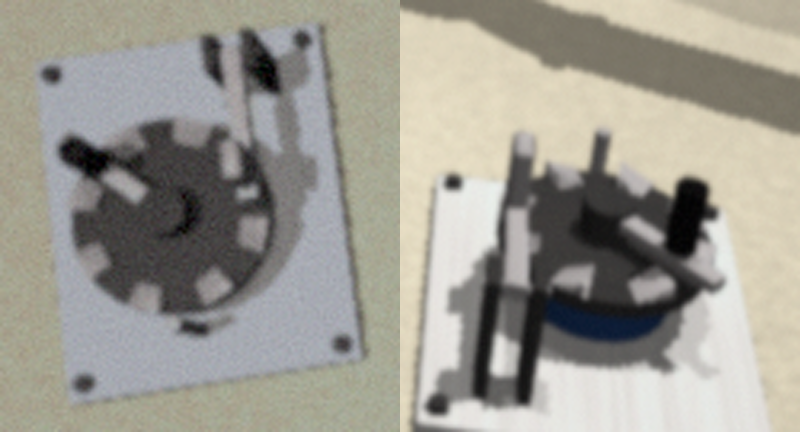

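Left half (top view): the pawl bar runs from the hinge brackets at zoomed (240,60) to the rim at about (240,180), the grip is at (80,150) and the stop post is at (190,325). Right half (scene view): the tab stands at zoomed (523,145) and the grip at (688,215). Next I'll get yaw from the screws and the move to a close view.

```bash
python3 - <<'E'
from h import *
from scipy.spatial.transform import Rotation as Ro
t=eyes.calibration('top')
S=[onz(t,130+.3125*a,130+.3125*b,.012)for a,b in [(84,383),(52,74),(342,343),(302,38)]]
for s in S:print(s)
print([np.degrees(np.arctan2(*(S[j]-S[i])[[1,0]])) for i,j in [(0,1),(2,3)]])
c=eyes.calibration('wrist');o=obs()
R=Ro.from_quat(np.roll(o['tool_rot'],-1)).as_matrix();print(R)
print('cam in tool',R.T@(-c['R'].T@c['t']-o['eef_pos']), 'cam axis in tool',R.T@c['R'][2])
print('move to view, tool', R.T@(np.array([.58,.21,.33])-o['eef_pos'])*1000)
d=np.load('pics/top0.npy')
E
```

```text
[0.45600704 0.30097553 0.012     ]
[0.65929399 0.33810373 0.012     ]
[0.48612765 0.13708908 0.012     ]
[0.68990163 0.17450072 0.012     ]
[np.float64(10.350384247078178), np.float64(10.403296339818503)]
0.1 [0.2318 0.6334 0.2304] [-1.000e-04  1.745e-01  9.847e-01 -8.000e-04] [-0.6  0.1 -0.3] 1.0004061266448967
[[-9.39102053e-01  3.43638116e-01 -4.24483342e-04]
 [ 3.43638350e-01  9.39100761e-01 -1.56394586e-03]
 [-1.38798780e-04 -1.61457353e-03 -9.99998687e-01]]
cam in tool [ 7.80532942e-02 -3.37436686e-05 -1.42663916e-01] cam axis in tool [-3.04652423e-01 -1.71125619e-04  9.52463580e-01]
move to view, tool [-472.50838223 -278.11196836  -99.05878121]
```

```bash
python3 -m crank '[{"jaw":60,"z":-50},{"jaw":60,"z":-50},{"jaw":60,"x":-48,"y":-28},{"jaw":60,"x":-48,"y":-28},{"jaw":60,"x":-48,"y":-28},{"jaw":60,"x":-48,"y":-28},{"jaw":60,"x":-48,"y":-28},{"jaw":60,"x":-48,"y":-28},{"jaw":60,"x":-48,"y":-28},{"jaw":60,"x":-48,"y":-28},{"jaw":60,"x":-48,"y":-28},{"jaw":60,"x":-40,"y":-26}]'
python3 -m crank '[{"jaw":60,"az":-10.1},{"jaw":60,"az":-10.1},{"jaw":60,"az":-10.1},{"jaw":60},{"jaw":60}]'
python3 - <<'E'
from h import *
obs();c,im,d=snap('wrist','w1');obs()
np.savez('pics/w1c.npz',**c)
print(np.round(d[180:380:25,100:600:40],3))
E
```

```text
0.1 [0.2318 0.6334 0.2304] [-1.000e-04  1.745e-01  9.847e-01 -8.000e-04] [-0.6  0.1 -0.3] 1.0004061266448967
0.15 [0.2318 0.6335 0.2306] [-1.000e-04  1.745e-01  9.847e-01 -7.000e-04] [-1.2 -0.2 -0.6] 1.0046497829624919
[[0.386 0.386 0.385 0.386 0.385 0.385 0.386 0.387 0.386 0.386 1.159 1.157
  0.993]
 [0.396 0.397 0.395 0.396 0.394 0.395 0.396 0.396 0.395 0.395 1.188 1.187
  1.021]
 [0.406 0.408 0.408 0.406 0.406 0.407 0.406 0.405 0.405 0.406 1.221 1.225
  1.045]
 [0.419 0.419 0.418 0.136 0.418 0.417 0.419 0.418 0.138 0.418 1.253 1.258
  1.08 ]
 [0.431 0.429 0.43  0.132 0.431 0.43  0.43  0.429 0.127 0.429 1.292 1.291
  1.119]
 [0.443 0.444 0.102 0.132 0.443 0.441 0.441 0.443 0.128 0.102 1.336 1.334
  1.331]
 [0.091 0.098 0.092 0.457 0.455 0.455 0.457 0.457 0.456 0.091 0.098 0.091
  1.376]
 [0.084 0.097 0.076 0.076 0.    0.084 0.086 0.471 0.076 0.076 0.096 0.082
  0.082]]schema error: expected keys jaw, x, y, z, ax, ay, az
schema error: expected keys jaw, x, y, z, ax, ay, az
```

View pics/w1.png

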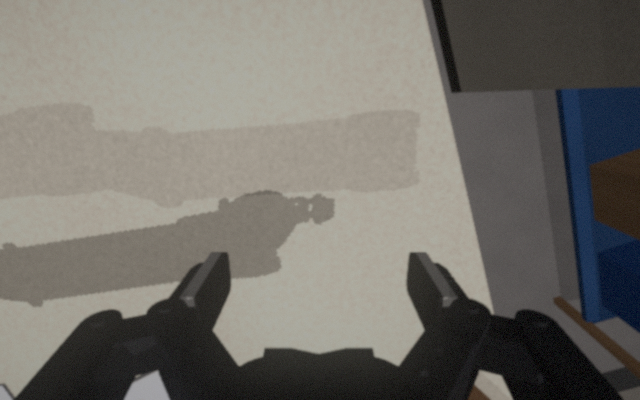

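The arm didn't move: both calls were refused because every row needs all the keys. The picture shows only bare table from the start pose. I'll resend the rows with all the keys.

```bash
python3 -m crank '[{"jaw":60,"x":0,"y":0,"z":-50,"ax":0,"ay":0,"az":0},{"jaw":60,"x":0,"y":0,"z":-50,"ax":0,"ay":0,"az":0},{"jaw":60,"x":-48,"y":-28,"z":0,"ax":0,"ay":0,"az":0},{"jaw":60,"x":-48,"y":-28,"z":0,"ax":0,"ay":0,"az":0},{"jaw":60,"x":-48,"y":-28,"z":0,"ax":0,"ay":0,"az":0},{"jaw":60,"x":-48,"y":-28,"z":0,"ax":0,"ay":0,"az":0},{"jaw":60,"x":-48,"y":-28,"z":0,"ax":0,"ay":0,"az":0},{"jaw":60,"x":-48,"y":-28,"z":0,"ax":0,"ay":0,"az":0},{"jaw":60,"x":-48,"y":-28,"z":0,"ax":0,"ay":0,"az":0},{"jaw":60,"x":-48,"y":-28,"z":0,"ax":0,"ay":0,"az":0},{"jaw":60,"x":-48,"y":-28,"z":0,"ax":0,"ay":0,"az":0},{"jaw":60,"x":-40,"y":-26,"z":0,"ax":0,"ay":0,"az":0}]'
python3 -m crank '[{"jaw":60,"x":0,"y":0,"z":0,"ax":0,"ay":0,"az":-10.1},{"jaw":60,"x":0,"y":0,"z":0,"ax":0,"ay":0,"az":-10.1},{"jaw":60,"x":0,"y":0,"z":0,"ax":0,"ay":0,"az":-10.1},{"jaw":60,"x":0,"y":0,"z":0,"ax":0,"ay":0,"az":0}]'
python3 - <<'E'
from h import *
obs();c,im,d=snap('wrist','w2');obs()
np.savez('pics/w2c.npz',**c)
E
```

```text
t: 1.65
eef_pos: [0.5807, 0.2085, 0.3311]
tool_rot: [-0.0, 0.175, 0.985, -0.0]
contact_force: [0.2, 0.6, 0.5]
gripper_width: 0.597
t: 2.15
eef_pos: [0.5795, 0.2105, 0.331]
tool_rot: [-0.0, -0.088, 0.996, -0.0]
contact_force: [-0.4, 0.3, -0.2]
gripper_width: 0.597
2.15 [0.5795 0.2105 0.331 ] [-3.000e-04 -8.800e-02  9.961e-01 -0.000e+00] [-0.4  0.3 -0.2] 0.5971680615172121
2.2 [0.5795 0.2105 0.3311] [-2.000e-04 -8.700e-02  9.962e-01 -0.000e+00] [ 1.5 -0.5 -0.2] 0.6031259747069524
```

View pics/w2.png

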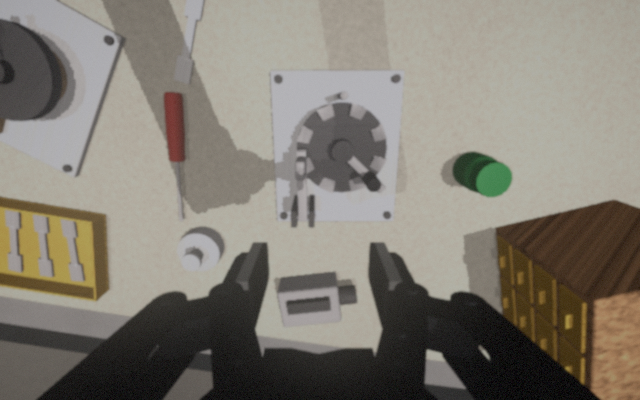

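Close view: ratchet stand at (338,145), tab near (300,165), grip near (372,183), stop post near (338,97). The tool is aligned with the stand. I'll crop in and use depth.

```bash
python3 - <<'E'
from h import *
c=dict(np.load('pics/w2c.npz'));d=np.load('pics/w2.npy');im=cv2.imread('pics/w2.png')
z=cv2.resize(cv2.convertScaleAbs(im[80:235,265:415],alpha=1.4),(580,600),interpolation=2);cv2.imwrite('pics/z2.png',z)
# points in stand by height
P=np.array([[atdepth(c,u,v,d[v,u]) if d[v,u]>0 else [0,0,0] for u in range(265,415)] for v in range(65,235)])
np.save('pics/P2.npy',P)
m=((P[:,:,2]>.083)&(P[:,:,2]<.13)).astype(np.uint8)
n,l,s,ce=cv2.connectedComponentsWithStats(m)
for i in range(1,n):
    if s[i,4]>5: q=P[l==i];print(s[i]+[265,65,0,0,0],ce[i]+[265,65],q.mean(0),q.min(0),q.max(0))
E
```

```text
[295 151  12  48 342] [300.79532164 171.74853801] [0.59228726 0.19095304 0.10531657] [0.57006155 0.18162658 0.08301829] [0.63175442 0.20306717 0.11983294]
[364 172  18  20 249] [372.1686747  181.87550201] [0.58823598 0.27952528 0.10890249] [0.5814259  0.2726041  0.08306452] [0.59890938 0.29005867 0.11674851]
[298 198   9  18  63] [302.         205.82539683] [0.64355367 0.19955105 0.08355735] [0.63252288 0.19294531 0.08300741] [0.65697364 0.20562353 0.08538975]
[291 210   6  18 107] [293.52336449 218.42056075] [0.66197045 0.19108338 0.08768941] [0.65057423 0.18581088 0.08378201] [0.67482629 0.19631372 0.09020662]
[309 210   6  17 102] [311.5 218. ] [0.65708641 0.21497882 0.08773139] [0.64629717 0.20981419 0.08388993] [0.66938121 0.22033615 0.08977091]
[302 213   5   8  15] [304.73333333 217.2       ] [0.65909818 0.20584763 0.08378303] [0.65288122 0.20258729 0.08321183] [0.6638589  0.20798246 0.08445596]
[299 215   4   6  12] [299.75 217.75] [0.66113475 0.1992653  0.08365798] [0.65728948 0.19762481 0.08305311] [0.66441683 0.20211696 0.08420102]
```

View pics/z2.png

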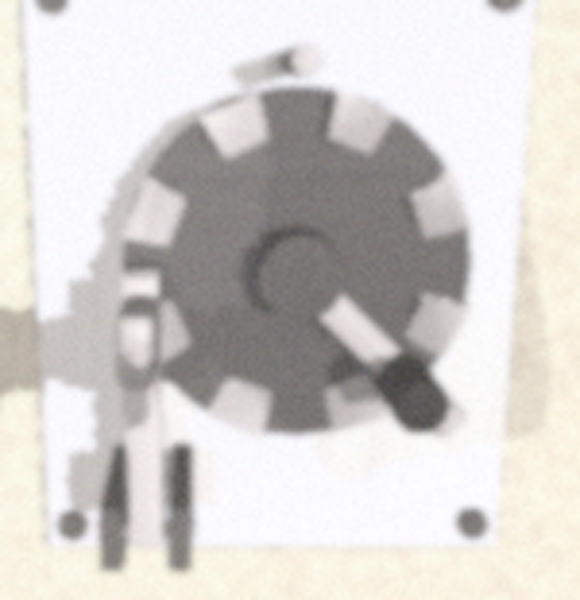

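The crop shows the tab top at zoomed (137,340), the grip top near (405,380), the stop post at (300,60) and the hub near (295,270). Now I'll take positions from the upper points only.

```bash
python3 - <<'E'
from h import *
from scipy.spatial.transform import Rotation as Ro
P=np.load('pics/P2.npy')
y=np.radians(10.2);F=np.array([[np.cos(y),-np.sin(y),0],[np.sin(y),np.cos(y),0],[0,0,1]])
Q=P@F
lu=np.arange(265,415)[None,:]+0*P[:,:,0]
mid=lambda q:(np.percentile(q,3,axis=0)+np.percentile(q,97,axis=0))/2
for n,m in [('tab',(P[:,:,2]>.114)&(lu<320)),('grip',(P[:,:,2]>.112)&(lu>340))]:
    q=Q[m&(P[:,:,2]<.13)];ce=mid(q);print(n,len(q),'ext',np.ptp(q,axis=0).round(4),ce.round(4),(F@ce).round(4))
    if n=='tab':tab=ce
    else:g=ce
print('bracket-based hinge y', ((F.T@[.66197,.19108,.0877])+(F.T@[.65709,.21498,.0877]))/2)
print('grip-tab',g-tab,'expect 19.4,89.4 at wheel 0')
ax=tab+[-.016,.054,0];v=g-ax;print('crank radius',np.hypot(v[0],v[1]),'wheel',np.arctan2(v[1],v[0])-np.pi/4)
o=obs();R=Ro.from_quat(np.roll(o['tool_rot'],-1)).as_matrix()
T=F@np.array([tab[0],tab[1],.105-.019]);print('tcp target',T,'tool shift mm',R.T@(T-o['eef_pos'])*1000)
print('yaw tool y',np.degrees(np.arctan2(R[1,1],R[0,1])))
E
```

```text
tab 190 ext [0.0239 0.012  0.0056] [0.6117 0.0822 0.1169] [0.5875 0.1893 0.1169]
grip 162 ext [0.0167 0.0173 0.0046] [0.6306 0.1719 0.1147] [0.5902 0.2809 0.1147]
bracket-based hinge y [0.68506004 0.08302854 0.0877    ]
grip-tab [ 0.01889406  0.08970655 -0.00221884] expect 19.4,89.4 at wheel 0
crank radius 0.04992547562335624 wheel 0.011507657802156013
2.2 [0.5795 0.2105 0.3311] [-2.000e-04 -8.700e-02  9.962e-01 -0.000e+00] [ 1.5 -0.5 -0.2] 0.6031259747069524
tcp target [0.58746855 0.18926381 0.086     ] tool shift mm [ -4.24466419 -22.27669416 245.05970008]
yaw tool y 99.98699968839814
```

Grip-to-tab offset and crank radius match the description within 1 mm. Descending and pinching the tab.

```bash
python3 -m crank '[{"jaw":50,"x":-4,"y":-22,"z":45,"ax":0,"ay":0,"az":0},{"jaw":50,"x":0,"y":0,"z":45,"ax":0,"ay":0,"az":0},{"jaw":50,"x":0,"y":0,"z":45,"ax":0,"ay":0,"az":0},{"jaw":50,"x":0,"y":0,"z":40,"ax":0,"ay":0,"az":0},{"jaw":50,"x":0,"y":0,"z":35,"ax":0,"ay":0,"az":0},{"jaw":50,"x":0,"y":0,"z":35,"ax":0,"ay":0,"az":0},{"jaw":50,"x":0,"y":0,"z":0,"ax":0,"ay":0,"az":0}]' 30
python3 -m crank '[{"jaw":0,"x":0,"y":0,"z":0,"ax":0,"ay":0,"az":0},{"jaw":0,"x":0,"y":0,"z":0,"ax":0,"ay":0,"az":0},{"jaw":0,"x":0,"y":0,"z":0,"ax":0,"ay":0,"az":0},{"jaw":0,"x":0,"y":0,"z":0,"ax":0,"ay":0,"az":0},{"jaw":0,"x":0,"y":0,"z":0,"ax":0,"ay":0,"az":0},{"jaw":0,"x":0,"y":0,"z":0,"ax":0,"ay":0,"az":0}]' 30
python3 - <<'E'
import numpy as np
# grasp point path (tool: -x = frame +x, -z up), pitch angle p=theta/2; TCP = grasp + 19mm along tool z
r=np.hypot(74,27);a0=np.arctan2(27,-74)
for th in range(0,71,10):
    a=a0-np.radians(th);print(th,'dx %.1f dz %.1f'%(r*np.cos(a)+74,r*np.sin(a)-27))
E
```

```text
t: 3.08
eef_pos: [0.5854, 0.189, 0.0838]
tool_rot: [-0.003, -0.088, 0.996, -0.001]
contact_force: [0.6, 0.3, 1.0]
gripper_width: 0.504
t: 3.82
eef_pos: [0.5888, 0.1896, 0.0881]
tool_rot: [0.001, -0.089, 0.996, 0.0]
contact_force: [-0.8, -1.8, 7.0]
gripper_width: 0.135
0 dx 0.0 dz -0.0
10 dx 5.8 dz 12.4
20 dx 13.7 dz 23.7
30 dx 23.4 dz 33.4
40 dx 34.7 dz 41.2
50 dx 47.1 dz 47.0
60 dx 60.4 dz 50.6
70 dx 74.1 dz 51.8
```

```bash
python3 -m crank '[{"jaw":0,"x":-2.5,"y":0,"z":-6,"ax":0,"ay":0,"az":0},{"jaw":0,"x":-3,"y":0,"z":-6,"ax":0,"ay":0,"az":0},{"jaw":0,"x":-8,"y":0,"z":-11.5,"ax":0,"ay":0,"az":0},{"jaw":0,"x":-10,"y":0,"z":-10,"ax":0,"ay":0,"az":0},{"jaw":0,"x":-11,"y":0,"z":-8,"ax":0,"ay":0,"az":0},{"jaw":0,"x":-12.5,"y":0,"z":-6,"ax":0,"ay":0,"az":0},{"jaw":0,"x":0,"y":0,"z":0,"ax":0,"ay":0,"az":0}]' 30
python3 -m crank '[{"jaw":0,"x":-13,"y":0,"z":-3.5,"ax":0,"ay":0,"az":0},{"jaw":0,"x":0,"y":0,"z":0,"ax":0,"ay":0,"az":0},{"jaw":0,"x":0,"y":0,"z":0,"ax":0,"ay":0,"az":0}]'
python3 - <<'E'
from h import *
c,im,d=snap('scene','s1');cv2.imwrite('pics/s1z.png',cv2.resize(im[120:300,370:550,::-1],(500,500),interpolation=2))
E
```

```text
t: 4.7
eef_pos: [0.6355, 0.1982, 0.1351]
tool_rot: [0.001, -0.089, 0.996, 0.0]
contact_force: [-1.4, -2.5, 1.3]
gripper_width: 0.138
t: 5.08
eef_pos: [0.6473, 0.2003, 0.1381]
tool_rot: [0.001, -0.089, 0.996, 0.0]
contact_force: [-1.7, -2.6, 2.2]
gripper_width: 0.133
```

View pics/s1z.png

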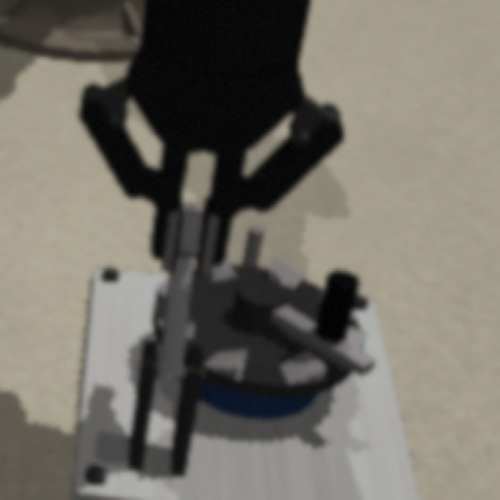

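The pawl is up about 60° between the fingers, and forces are small. Releasing and rising.

```bash
python3 -m crank '[{"jaw":45,"x":0,"y":0,"z":0,"ax":0,"ay":0,"az":0},{"jaw":45,"x":0,"y":0,"z":0,"ax":0,"ay":0,"az":0},{"jaw":45,"x":0,"y":0,"z":0,"ax":0,"ay":0,"az":0},{"jaw":45,"x":0,"y":0,"z":-20,"ax":0,"ay":0,"az":0},{"jaw":45,"x":0,"y":0,"z":-45,"ax":0,"ay":0,"az":0},{"jaw":45,"x":0,"y":0,"z":-45,"ax":0,"ay":0,"az":0},{"jaw":45,"x":0,"y":0,"z":0,"ax":0,"ay":0,"az":0}]'
python3 - <<'E'
from h import *
from scipy.spatial.transform import Rotation as Ro
o=obs();R=Ro.from_quat(np.roll(o['tool_rot'],-1)).as_matrix()
c,im,d=snap('wrist','w3');np.savez('pics/w3c.npz',**c)
P=np.array([[atdepth(c,u,v,d[v,u]) for u in range(640)] for v in range(400)])
g=np.array([.5902,.2809])
near=np.hypot(*(P[:,:,:2]-g).transpose(2,0,1))<.03
q=P[near&(P[:,:,2]>.112)&(P[:,:,2]<.125)];print(len(q))
if len(q): print('grip',(q.min(0)+q.max(0))/2)
q=P[(np.hypot(P[:,:,0]-.648,P[:,:,1]-.2003)<.04)&(P[:,:,2]>.1)&(P[:,:,2]<.185)];print('pawl',len(q),q.min(0) if len(q) else '',q.max(0) if len(q) else '')
print('shift',R.T@(np.array([*g,.083])-o['eef_pos'])*1000)
E
```

```text
t: 6.0
eef_pos: [0.6494, 0.201, 0.2537]
tool_rot: [0.005, -0.089, 0.996, 0.001]
contact_force: [0.2, 0.5, -0.3]
gripper_width: 0.449
6.0 [0.6494 0.201  0.2537] [ 0.0048 -0.0887  0.996   0.0015] [ 0.2  0.5 -0.3] 0.4494864302387882
282
grip [0.59039897 0.28060486 0.11444326]
pawl 843 [0.60805647 0.1875837  0.14820031] [0.65555379 0.20715736 0.17113005]
shift [ 45.82552789  88.73986975 170.4494072 ]
```

Pawl stays up and the grip is where it was. Next: over the grip, down, pinch.

```bash
python3 -m crank '[{"jaw":45,"x":23,"y":44,"z":0,"ax":0,"ay":0,"az":0},{"jaw":45,"x":23,"y":45,"z":0,"ax":0,"ay":0,"az":0},{"jaw":45,"x":0,"y":0,"z":45,"ax":0,"ay":0,"az":0},{"jaw":45,"x":0,"y":0,"z":45,"ax":0,"ay":0,"az":0},{"jaw":45,"x":0,"y":0,"z":40,"ax":0,"ay":0,"az":0},{"jaw":45,"x":0,"y":0,"z":38,"ax":0,"ay":0,"az":0},{"jaw":45,"x":0,"y":0,"z":0,"ax":0,"ay":0,"az":0}]'
python3 -m crank '[{"jaw":0,"x":0,"y":0,"z":0,"ax":0,"ay":0,"az":0},{"jaw":0,"x":0,"y":0,"z":0,"ax":0,"ay":0,"az":0},{"jaw":0,"x":0,"y":0,"z":0,"ax":0,"ay":0,"az":0},{"jaw":0,"x":0,"y":0,"z":0,"ax":0,"ay":0,"az":0},{"jaw":0,"x":0,"y":0,"z":0,"ax":0,"ay":0,"az":0}]' 40
python3 - <<'E'
from h import *
from scipy.spatial.transform import Rotation as Ro
o=obs();R=Ro.from_quat(np.roll(o['tool_rot'],-1)).as_matrix()
y=np.radians(10.2);F=np.array([[np.cos(y),-np.sin(y),0],[np.sin(y),np.cos(y),0],[0,0,1]])
ph=np.radians(np.linspace(45.7,167,13));p=np.array([50*np.cos(ph),50*np.sin(ph),0*ph]).T@F.T
print(np.round(np.diff(p,axis=0)@R,1)); print(R.T@(np.array([.5902,.2809,.083])-o['eef_pos'])*1000)
E
```

```text
t: 6.92
eef_pos: [0.5827, 0.2784, 0.0758]
tool_rot: [-0.004, -0.089, 0.996, -0.002]
contact_force: [-1.0, 0.0, -0.9]
gripper_width: 0.448
t: 7.55
eef_pos: [0.5865, 0.2803, 0.0808]
tool_rot: [0.001, -0.089, 0.996, 0.001]
contact_force: [-0.4, -0.7, 7.1]
gripper_width: 0.197
7.55 [0.5865 0.2803 0.0808] [ 1.20e-03 -8.89e-02  9.96e-01  6.00e-04] [-0.4 -0.7  7.1] 0.1967682423023221
[[ 6.8  5.6 -0. ]
 [ 7.7  4.3 -0. ]
 [ 8.3  2.9 -0. ]
 [ 8.7  1.4 -0. ]
 [ 8.8 -0.2 -0. ]
 [ 8.6 -1.7 -0. ]
 [ 8.2 -3.2 -0. ]
 [ 7.5 -4.6 -0. ]
 [ 6.6 -5.9 -0. ]
 [ 5.5 -6.9 -0. ]
 [ 4.2 -7.8 -0. ]
 [ 2.7 -8.4 -0. ]]
[-3.71145888 -0.06151449 -2.19260706]
```

```bash
python3 -m crank '[{"jaw":0,"x":7,"y":5.5,"z":-1,"ax":0,"ay":0,"az":0},{"jaw":0,"x":7.5,"y":4.5,"z":-1,"ax":0,"ay":0,"az":0},{"jaw":0,"x":8.5,"y":3,"z":0,"ax":0,"ay":0,"az":0},{"jaw":0,"x":8.5,"y":1.5,"z":0,"ax":0,"ay":0,"az":0},{"jaw":0,"x":9,"y":0,"z":0,"ax":0,"ay":0,"az":0},{"jaw":0,"x":8.5,"y":-2,"z":0,"ax":0,"ay":0,"az":0},{"jaw":0,"x":8,"y":-3,"z":0,"ax":0,"ay":0,"az":0},{"jaw":0,"x":7.5,"y":-4.5,"z":0,"ax":0,"ay":0,"az":0},{"jaw":0,"x":6.5,"y":-6,"z":0,"ax":0,"ay":0,"az":0},{"jaw":0,"x":5.5,"y":-7,"z":0,"ax":0,"ay":0,"az":0},{"jaw":0,"x":0,"y":0,"z":0,"ax":0,"ay":0,"az":0}]'
python3 -m crank '[{"jaw":0,"x":4,"y":-7.5,"z":0,"ax":0,"ay":0,"az":0},{"jaw":0,"x":2.5,"y":-8.5,"z":0,"ax":0,"ay":0,"az":0},{"jaw":0,"x":0,"y":0,"z":0,"ax":0,"ay":0,"az":0},{"jaw":0,"x":0,"y":0,"z":0,"ax":0,"ay":0,"az":0}]'
```

```text
t: 8.93
eef_pos: [0.5114, 0.2561, 0.081]
tool_rot: [-0.0, -0.088, 0.996, -0.001]
contact_force: [4.3, -3.1, -9.4]
gripper_width: 0.197
t: 9.43
eef_pos: [0.5084, 0.2399, 0.081]
tool_rot: [0.0, -0.088, 0.996, -0.001]
contact_force: [6.5, -1.7, -12.2]
gripper_width: 0.201
```

The grip's travel puts the wheel at about 2.15 rad. Releasing, rising and checking.

```bash
python3 -m crank '[{"jaw":45,"x":0,"y":0,"z":0,"ax":0,"ay":0,"az":0},{"jaw":45,"x":0,"y":0,"z":0,"ax":0,"ay":0,"az":0},{"jaw":45,"x":0,"y":0,"z":0,"ax":0,"ay":0,"az":0},{"jaw":45,"x":0,"y":0,"z":-20,"ax":0,"ay":0,"az":0},{"jaw":45,"x":0,"y":0,"z":-45,"ax":0,"ay":0,"az":0},{"jaw":45,"x":0,"y":0,"z":-45,"ax":0,"ay":0,"az":0},{"jaw":45,"x":0,"y":0,"z":-45,"ax":0,"ay":0,"az":0},{"jaw":45,"x":0,"y":0,"z":-45,"ax":0,"ay":0,"az":0},{"jaw":45,"x":0,"y":0,"z":0,"ax":0,"ay":0,"az":0},{"jaw":45,"x":0,"y":0,"z":0,"ax":0,"ay":0,"az":0}]'
python3 - <<'E'
from h import *
obs();c,im,d=snap('wrist','w4');cs,ims,ds=snap('scene','s2')
P=np.array([[atdepth(c,u,v,d[v,u]) for u in range(640)] for v in range(400)])
q=P[(np.hypot(P[:,:,0]-.512,P[:,:,1]-.2405)<.04)&(P[:,:,2]>.105)&(P[:,:,2]<.125)];print(len(q))
if len(q):
    g=(q.min(0)+q.max(0))/2;print('grip',g,'wheel',np.arctan2(g[1]-.2395,g[0]-.5622)%(2*np.pi)-np.radians(55.2))
a=cv2.resize(ims[120:300,370:550,::-1],(400,400));b=cv2.resize(im[:,:,::-1],(400,250));cv2.imwrite('pics/e.png',np.hstack([a,np.vstack([b,b*0])[:400]]))
E
```

```text
t: 10.68
eef_pos: [0.5076, 0.2414, 0.281]
tool_rot: [-0.0, -0.089, 0.996, 0.0]
contact_force: [-0.0, -0.6, -0.4]
gripper_width: 0.449
10.675 [0.5076 0.2414 0.281 ] [-3.00e-04 -8.90e-02  9.96e-01  0.00e+00] [-0.  -0.6 -0.4] 0.44908543603979983
243
grip [0.51214685 0.24081042 0.11077085] wheel 2.1519964021609934
```

View pics/e.png

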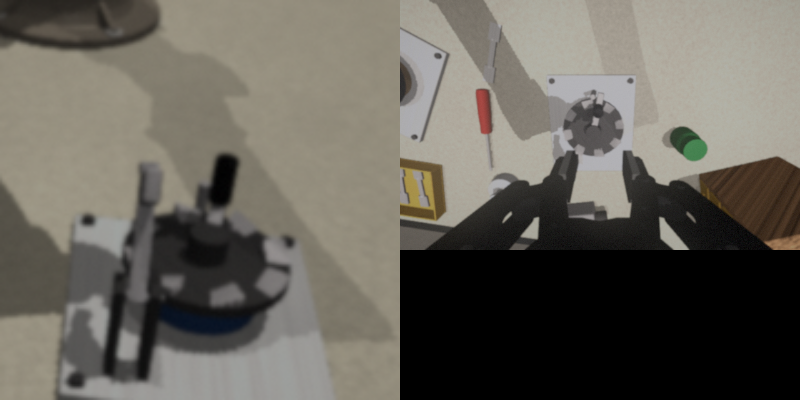

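The grip at (225,180) is by the stop post, and the pawl at (148,210) looks raised. I'll confirm the pawl angle by depth before handing in.

```bash
python3 - <<'E'
from h import *
c=eyes.calibration('scene');d=np.load('pics/s2.npy')
P=np.array([[atdepth(c,u,v,d[v,u]) for u in range(370,550)] for v in range(120,300)])
q=P[(np.abs(P[:,:,1]-.2)<.03)&(P[:,:,0]>.55)&(P[:,:,0]<.7)&(P[:,:,2]>.1)];t=q[np.argsort(-q[:,2])[:15]].mean(0)
print(len(q),'top pt',t)
# highest point: bar tip/tab corner; bar line by frame x vs z
y=np.radians(10.2);hx=.6117+.074
x=q@[np.cos(y),np.sin(y),0]; print('rel hinge x',(x-hx).min(),(x-hx).max(),'z',q[:,2].max()-.078)
E
```

```text
396 top pt [0.64624119 0.19944008 0.16763229]
rel hinge x -0.05799626444197259 -0.0010181385541337962 z 0.09106022037900914
```

```bash
python3 -c "
from station import ticket
print(ticket.hand_in())"
```

```text
the job is handed in; nothing more can be done
None
```

The job is done and handed in at about 11 s of the 48 s allowed; `hand_in` gave no verdict.

- **Pawl:** I pinched the tab, swung the pawl up about 60° (1.05 rad) and let go. After the wheel had been turned, the depth picture showed the pawl's top 91 mm above its hinge. That fits about 60°; lowered, it would be about 40 mm. It stays up by itself.
- **Wheel:** I turned it anticlockwise by the crank grip. After letting go, the grip's position put it at 2.15 rad, against the stop at 2.18.
- **Robot:** The gripper is open with its tip about 165 mm above the grip, and contact force is near zero.

The first two move calls were refused because the rows left out keys, and nothing moved. No check failed or disagreed. I did not measure the wheel and pawl speeds at the end.

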